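# Stack a plywood blank and a drill jig, then hold the drill ready over the bush

### The arm

A 6-joint arm with a two-finger parallel gripper is mounted at the origin on the work surface. World frame = base frame: x ahead of the robot, y to its left, z up, the work surface at z = 0. Lengths are in m, angles in degrees, forces in N, time in s.
With the tool pointing down it reaches from about 0.325 to 0.9 m from the base axis. Payload 6.1 kg.
Tool frame: the origin (TCP) lies at the very end of the fingers, on their centre line; the grasp point (between the pads) lies 19 mm behind it (robot.grip_point_offset is the distance from the TCP to the grasp point, in m); z points along the fingers, y is the line along which they close (so a half turn about z gives the same grasp; the last joint's range is limited). The gripper opens to 85 mm and grips with 20 to 120 N. Pads are 22 mm wide; open, the fingers measure 114 mm over their backs; the gripper's body (76 mm by 85 mm) begins 54 mm behind the grasp point. The pads swing forward as they close: fully open they stand 13 mm farther back than shut.
Start: joints at [-72.943, 12.628, 87.462, -0, 79.91, -7.225], TCP at [0.257, -0.57, 0.231] pointing down, gripper open.
Joint ranges: [-170.65, 170.65], [-52.31, 119.04], [5.05, 147.46], [-71.25, 251.25], [11.57, 151.72], [-153.62, 153.62]. Speed limits (degrees/s): [147.25, 147.25, 172.46, 180, 180, 180].

### API

Orientations are given as [roll, pitch, yaw] about the fixed x, y, z axes, in that order (R = Rz(yaw) Ry(pitch) Rx(roll)).
In Python, from plant import robot gives the robot as it stands. The module is installed in compiled form; this text tells all that it offers.
- The arm moves only by the tool servo_tool, never from a script. Its argument "steps" is a list of rows, each an object of numbers: "tx", "ty", "tz": the shift along the tool's x, y, z in units of 0.5 m (1.0 is 0.5 m); "wx", "wy", "wz": the turn, a rotation vector about the tool's x, y, z in units of 120 degrees (1.0 is 120 degrees); "gripper": the opening, from -1 (shut) to 1 (fully open). In form: [{"tx": .., "ty": .., "tz": .., "wx": .., "wy": .., "wz": .., "gripper": ..}, ...]. A call has 1 to 20 rows; each row is the pose to reach, as a shift and turn from the pose commanded when the call began, along the tool's axes at that moment; what a row does not reach only later rows make up. A row lasts 1/10 s, in which the tool goes at most 50 mm and 8.59 degrees, less where a joint would pass 70% of its speed; a pose out of reach is approached as far as the arm can. A call with a number of a shift or a turn outside -1 to 1 is refused whole. A call with a gripper value outside its range is refused whole. The fingers move at their own pace and stop on an object; "newtons" is the grip in N (left out, the last holds). Time passes only in rows, so rows that repeat a pose let the fingers close. It gives the time, the measured TCP pose, the force, the opening and the grip force at its end, in the units of the state.
- robot.get_obs(): the state, without advancing time (a new reading comes with each control period).
- robot.capture(name): name is "scene" or "top" or "wrist"; returns the picture (480x640x3 uint8, red, green, blue); there is no depth.
- robot.calibration(name): a dict with "fovy" (degrees; the focal length in pixels is half the picture's height over the tangent of half this angle, whatever the lens; pixels are square), "cx", "cy" (the principal point, pixels), "k1" (the pictures are not rectified: a ray, as slopes to the right and down, at radius r is drawn at 1 + k1 r^2 times it, then the intrinsics apply), "R" (3x3) and "t" (3): a world point X has camera coordinates R X + t; the wrist camera has in their place "T_tool_cam" (4x4, takes a point from camera to tool coordinates, whose origin is the TCP and whose axes are the flange's). Camera axes: x right, y down, z forward; pixel columns grow to the right and rows downward; lengths in m; the calibration is good to about 2 mm. A picture is of the moment at which its call begins: read the wrist's pose just before it. calibration takes no time and is no camera call.
- robot.close_job(): hands the job in; it is judged then, once.
The state is a dict: "clock": time; "q": joint angles; "qd": joint speeds; "joint_torque": joint torques, N m; "ee_pos": TCP position; "orientation": TCP orientation; "force": force on the tool from outside, world axes, zero at the start; "moment": the same for the moment, N m; "gripper_width": opening from 0.0 (shut) to 1.0 (fully open); "finger_force": force on a finger pad.
Only numpy, scipy, OpenCV 4.12 (cv2) and the standard library are available. Lean on these libraries where they do the work, as an engineer would, in place of code of your own. Each camera call takes 0.05 s, during which the arm holds its last target. There are 200 camera calls.

### The job

Get these plywood roller cheeks ready to be drilled as one: stack the loose cheek plate squarely on the one fixed to the backing board, then lay the aluminium drill jig squarely on top, bush up. Then lift the cordless drill out of its timber block, carry it over the clamped-up stud, and finish still holding it, upright and steady, with the point of the bit centred about a centimetre above the bush, so that I can check the line before we drill. Do not touch the jig with the drill, do not let go of it, and leave the stud and the other things on the bench where they are.

Things in the scene. Friction and masses are not known exactly. Their poses are not given: they have to be found in the camera images.
- base: Brown hardboard backing board, 165 x 112 x 18 mm, screwed to the bench, with the first plywood cheek plate (120 x 55 x 12 mm) fixed on the middle of it. Origin: centre of the board's underside, at bench height. x: along the plates' 120 mm length, y: along their 55 mm width, z up. The fixed plate's top is 30 mm above the origin.
- blank: Loose plywood cheek plate, 120 x 55 x 12 mm, 55 g, lying flat on the bench. Origin: centre of its underside. x: along the 120 mm length, y: along the 55 mm width, z up. Either end may go either way.
- jig: Loose aluminium drill jig: a plate 120 x 55 x 10 mm with a steel drill bush (22 mm outside, 10 mm bore) at its centre that stands 6 mm proud of its upper face; about 200 g; lies flat on the bench, bush up. Origin: centre of its underside. x: along the 120 mm length, y: along the 55 mm width, z up. Either end may go either way.
- jig_bush (a point): Centre of the open upper rim of the jig's bush, 16 mm above the jig's underside.
- driver: Straight stick-shaped cordless drill, 205 mm long, 0.36 to 0.56 kg, standing bit down in the block. Origin: the bit's point, its lower end; z: along its axis, up. From the origin up: 9 mm bit to 55 mm, 25 mm chuck to 92 mm, then the round 44 mm body from a flat shoulder (rests on the block) at 92 mm to the rear end at 205 mm; grip the body, any way round. Centre of mass about 120 mm up.
- block: Fixed timber post offcut, 89 x 89 x 100 mm high, with a 32 mm hole right through its middle in which the drill's bit and chuck hang (point 8 mm above the bench): lift the drill straight up by 95 mm or more to free it. Three spare bits stand up to 30 mm out of the top near its corners. Origin: centre of its underside; z up.
- stud: Loose timber stud on edge between block and backing board, 420 mm long (x, away from the robot), 38 mm thick (y), 89 mm high, 1.3 kg, a bystander. A short cleat is clamped to its left side near the far end; the clamp, 140 mm from the middle, reaches 99 mm high and 200 mm to the left. Origin: centre of the stud's underside.
- jar: Glass jar with a metal lid, 68 mm across, 85 mm high, loose, a bystander. Origin: centre of its underside.
- tape: Grey tape measure, 80 x 42 x 67 mm high, loose, a bystander. Origin: centre of its underside.
Things that resemble listed ones, but are neither listed nor needed, are in the scene too. Several things look just like the jig: the one meant starts farthest to the robot's left. Several things have the shape of the blank; the one meant has the colours described above.

How it is judged:
By the outcome, as a careful person would: the job done as asked, in the order asked, and still so for the second after the job is handed in, while the arm keeps its last pose, push and grip.
It also fails if it takes over 62 s, if anything falls off the work surface, if the arm or the gripper's body presses on something with over 40 N, if the wrist force passes 120 N, or if a joint passes its speed limit or range.

## Working session

There is one attempt and no reset: what is moved stays moved. The work goes in short steps, Python scripts to look and compute and a tool call to move; the robot and the scene stay as the last step left them, time stands still between calls to the robot, and variables do not carry over. Pictures are saved under pics/ and viewed, at most 10 in all, crops included, and the job is handed in when it is done.

Besides the shell and the picture viewer there is one more tool, called by a JSON object that holds its "api" and its "payload". servo_tool: Moves the arm, as the interface text tells. Shifts and turns lie within -1 to 1; 1 stands for 0.5 m of shift or 120 degrees of turn. Its arguments: {"type":"object","properties":{"steps":{"type":"array"},"newtons":{"type":"number"}},"required":["steps"]}

```bash
mkdir -p pics
cat > h.py <<'E'
import numpy as np, cv2
from plant import robot
from scipy.spatial.transform import Rotation as Ro
def cam(n,o=None):
    c=robot.calibration(n); f=240/np.tan(np.radians(c['fovy']/2))
    if n=='wrist':
        T=np.eye(4);T[:3,:3]=Ro.from_euler('xyz',o['orientation'],degrees=True).as_matrix();T[:3,3]=o['ee_pos']
        M=T@np.array(c['T_tool_cam']);R=M[:3,:3].T;t=-R@M[:3,3]
    else: R=np.array(c['R']);t=np.array(c['t'])
    return dict(f=f,cx=c['cx'],cy=c['cy'],k=c['k1'],R=R,t=t)
def ray(c,uv):
    uv=np.atleast_2d(np.array(uv,float));d=(uv-[c['cx'],c['cy']])/c['f'];s=d.copy()
    for _ in range(30): s=d/(1+c['k']*(s**2).sum(1,keepdims=True))
    return -c['R'].T@c['t'], np.c_[s,np.ones(len(s))]@c['R']
def onz(c,uv,z):
    o,d=ray(c,uv); return o+d*((z-o[2])/d[:,2])[:,None]
def proj(c,X):
    p=np.atleast_2d(X)@c['R'].T+c['t'];s=p[:,:2]/p[:,2:];s=s*(1+c['k']*(s**2).sum(1,keepdims=True))
    return s*c['f']+[c['cx'],c['cy']]
def shot(n,name):
    o=robot.get_obs();im=robot.capture(n);cv2.imwrite(f'pics/{name}.png',im[:,:,::-1]);return o,im,cam(n,o)
E
python3 - <<'E'
from h import *
for n in('top','scene'):
    o,im,c=shot(n,n+'0'); print(n,c['f'],-c['R'].T@c['t'],c['R'][2])
print(o)
E
```

```text
top 611.2199560249225 [ 0.245337   -0.05966083  1.6252385 ] [ 0.18538235 -0.01741352 -0.98251216]
scene 508.44966932998193 [1.23853923 0.07034421 1.14013615] [-0.53736585 -0.11535181 -0.83542319]
{'clock': 0.05, 'q': array([-7.29417839e+01,  1.26738158e+01,  8.75261484e+01, -5.86087029e-04,
        7.99109662e+01, -7.22301292e+00]), 'qd': array([-0.06444092,  0.03584983, -0.10492871,  0.15463027, -0.01412437,
        0.0536426 ]), 'joint_torque': array([ 4.99200942e-04, -4.98610282e+01, -3.90873599e+01, -7.19413811e-05,
        6.21663843e-03, -3.68691786e-06]), 'ee_pos': array([ 0.25684264, -0.56911754,  0.23021112]), 'orientation': array([-1.79889877e+02, -1.33752070e-02,  2.42813194e+01]), 'force': array([-0.04645573,  0.41636871, -0.32559524]), 'moment': array([-0.00453991, -0.02236694, -0.01681048]), 'finger_force': 0.0, 'gripper_width': 1.0038345557545978}
```

View pics/top0.png

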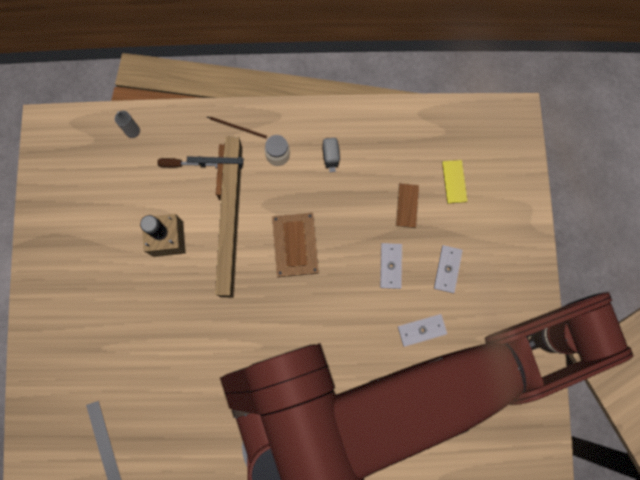

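View pics/scene0.png

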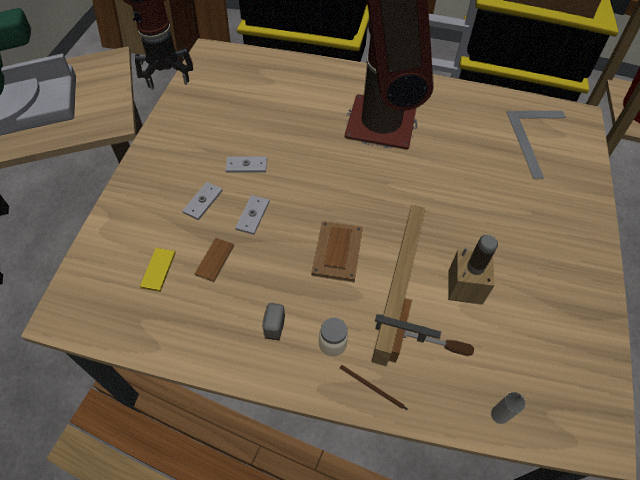

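Top view: there are three jig lookalikes, at (391,266), (422,330) and (448,268). The farthest to the robot's left (image left) is (391,266). Of the blank-shaped plates, the brown plywood one at (407,205) fits and the yellow one at (455,181) doesn't. The base is at (295,245), the block with the drill at (160,234), and the stud at (230,215).

```bash
cat > m.py <<'E'
from h import *
def rect(im,c,seed,z,tol,box=45,bridge=0):
    u,v=seed; lab=cv2.cvtColor(im,cv2.COLOR_RGB2LAB).astype(float)
    ref=np.median(lab[v-3:v+4,u-3:u+4].reshape(-1,3),0)
    w=np.array([.5,1.5,1.5]); m=(np.linalg.norm((lab-ref)*w,axis=2)<tol).astype(np.uint8)
    k=np.zeros_like(m);k[max(0,v-box):v+box,max(0,u-box):u+box]=1;m*=k
    m=cv2.morphologyEx(m,cv2.MORPH_CLOSE,np.ones((3,3),np.uint8))
    cs,_=cv2.findContours(m,cv2.RETR_EXTERNAL,cv2.CHAIN_APPROX_NONE)
    q=max(cs,key=cv2.contourArea)[:,0].astype(float)
    X=onz(c,q,z)[:,:2]; (cx,cy),(a,b),t=cv2.minAreaRect((X*1000).astype(np.float32))
    if a<b:a,b,t=b,a,t+90
    return ref.round(),np.round([cx,cy,a,b,(t+90)%180-90],1),cv2.contourArea(q.astype(np.int32))
E
python3 - <<'E'
from m import *
t=cv2.imread('pics/top0.png')[:,:,::-1];s=cv2.imread('pics/scene0.png')[:,:,::-1]
ct,cs=cam('top'),cam('scene')
for n,pt,ps,z,tol in(('jig',(391,252),(256,203),.010,25),('jigB',(422,322),(232,165),.01,25),('jigC',(450,258),(210,190),.01,25),('blank',(407,205),(213,260),.012,22),('fixed',(294,245),(340,250),.030,14),('board',(283,235),(323,245),.018,12)):
    print(n,*rect(t,ct,pt,z,tol)[:2],*rect(s,cs,ps,z,tol)[:2])
a=cv2.resize(t[180:300,340:480],None,fx=4,fy=4,interpolation=cv2.INTER_CUBIC)
b=cv2.resize(t[190:300,255:340],None,fx=3,fy=3,interpolation=cv2.INTER_CUBIC)
im=np.zeros((480,800,3),np.uint8);im[:,:560]=a;im[:330,560:800]=b[:,:240]
cv2.imwrite('pics/crop1.png',im[:,:,::-1])
E
```

```text
jig [168. 131. 124.] [ 458.9 -288.8  122.3   59.2   -3. ] [141. 129. 125.] [ 458.2 -287.1  122.2   58.1   -3.1]
jigB [164. 131. 124.] [ 285.4 -363.3  123.8   58.5  -76.4] [141. 129. 125.] [ 288.3 -360.8  122.2   64.   -76.4]
jigC [168. 131. 124.] [ 446.2 -442.1  123.2   58.6  -14.5] [143. 129. 125.] [ 445.4 -441.2  122.    57.   -15. ]
blank [ 95. 141. 151.] [ 621.6 -340.1  125.3   58.    -7.2] [ 84. 138. 150.] [ 614.2 -348.   275.2  156.9  -87.6]
fixed [ 96. 142. 152.] [518.4 -33.1 160.1 105.1   3.7] [ 82. 139. 149.] [533.2 -31.1 171.8 110.4   3.8]
board [107. 139. 149.] [520.  -33.  166.3 111.2   3.7] [ 98. 135. 148.] [525.2 -32.2 177.5 113.7   3.7]
```

View pics/crop1.png

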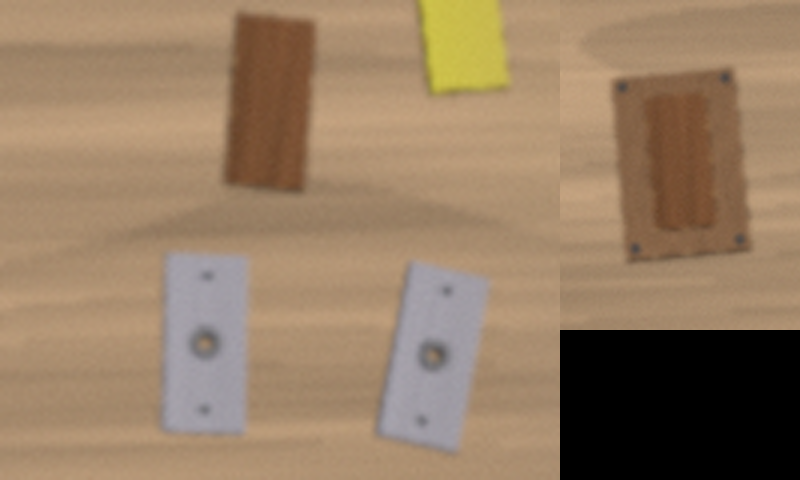

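The crop confirms both choices: the left-most bushed jig, and the brown ply plate with grain matching the fixed one. Next I move to hover near them for a close look.

```bash
cat > g.py <<'E'
from h import *
import sys
# usage: g.py x y z yaw [x y z yaw ...] -> rows values from the current pose
def go(*P,cmd=None):
    o=robot.get_obs();R0=Ro.from_euler('xyz',o['orientation'],degrees=True);p0=o['ee_pos']
    for x,y,z,w in P:
        d=R0.inv().apply(np.array([x,y,z])-p0)/.5
        r=(R0.inv()*Ro.from_euler('xyz',[180,0,w],degrees=True)).as_rotvec(degrees=True)
        n=max(np.linalg.norm(d)*10,np.linalg.norm(r)/8.59)
        print((x,y,z,w),'t',d.round(4),'w',(r/120).round(4),'rows>=%.1f'%n)
if __name__=='__main__':
    a=list(map(float,sys.argv[1:])); go(*[a[i:i+4] for i in range(0,len(a),4)])
E
python3 g.py .56 -.31 .30 -5; python3 -c "
from h import *
print(np.round(robot.calibration('wrist')['T_tool_cam'],3),robot.calibration('wrist')['fovy'],robot.grip_point_offset)"
```

```text
(0.56, -0.31, 0.3, -5.0) t [ 0.7658 -0.2234 -0.1389] w [-9.00e-04  1.00e-04  2.44e-01] rows>=8.1
[[-0.    -0.965 -0.263  0.067]
 [ 1.    -0.    -0.001 -0.001]
 [ 0.001 -0.263  0.965 -0.142]
 [ 0.     0.     0.     1.   ]] 69.2914690655354 0.0187
```

{"api": "servo_tool", "payload": {"steps": [{"tx": 0.766,"ty": -0.223,"tz": -0.139,"wx": -0.001,"wy": 0,"wz": 0.244,"gripper": 1},{"tx": 0.766,"ty": -0.223,"tz": -0.139,"wx": -0.001,"wy": 0,"wz": 0.244,"gripper": 1},{"tx": 0.766,"ty": -0.223,"tz": -0.139,"wx": -0.001,"wy": 0,"wz": 0.244,"gripper": 1},{"tx": 0.766,"ty": -0.223,"tz": -0.139,"wx": -0.001,"wy": 0,"wz": 0.244,"gripper": 1},{"tx": 0.766,"ty": -0.223,"tz": -0.139,"wx": -0.001,"wy": 0,"wz": 0.244,"gripper": 1},{"tx": 0.766,"ty": -0.223,"tz": -0.139,"wx": -0.001,"wy": 0,"wz": 0.244,"gripper": 1},{"tx": 0.766,"ty": -0.223,"tz": -0.139,"wx": -0.001,"wy": 0,"wz": 0.244,"gripper": 1},{"tx": 0.766,"ty": -0.223,"tz": -0.139,"wx": -0.001,"wy": 0,"wz": 0.244,"gripper": 1},{"tx": 0.766,"ty": -0.223,"tz": -0.139,"wx": -0.001,"wy": 0,"wz": 0.244,"gripper": 1},{"tx": 0.766,"ty": -0.223,"tz": -0.139,"wx": -0.001,"wy": 0,"wz": 0.244,"gripper": 1},{"tx": 0.766,"ty": -0.223,"tz": -0.139,"wx": -0.001,"wy": 0,"wz": 0.244,"gripper": 1},{"tx": 0.766,"ty": -0.223,"tz": -0.139,"wx": -0.001,"wy": 0,"wz": 0.244,"gripper": 1},{"tx": 0.766,"ty": -0.223,"tz": -0.139,"wx": -0.001,"wy": 0,"wz": 0.244,"gripper": 1}]}}

```text
clock: 1.4
ee_pos: [0.559, -0.3118, 0.3004]
orientation: [179.9, 0.0, -5.1]
force: [0.2, 0.9, 0.1]
gripper_width: 0.999
finger_force: 0.0
```

Run:
```python
from m import *
o,im,c=shot('wrist','w1'); print(o['clock'],o['ee_pos'],o['orientation'],-c['R'].T@c['t'])
for n,X,z in(('jig',(.458+.03,-.288,.01),.01),('blank',(.6216,-.34,.012),.012)):
    p=proj(c,X)[0].round().astype(int); print(n,p)
    for tol in(18,24,30): print(rect(im,c,p,z,tol,120))
```

```text
1.4 [ 0.55904327 -0.31184763  0.30038822] [ 1.79894200e+02  1.54278803e-02 -5.12634682e+00] [ 0.62513521 -0.31672367  0.44189496]
jig [307 254]
(array([184., 130., 124.]), array([ 459. , -286.8,  119.4,   54.6,   -4. ]), 3340.0)
(array([184., 130., 124.]), array([ 459.2, -286.8,  119.7,   55.3,   -4.1]), 3399.5)
(array([184., 130., 124.]), array([ 458.8, -286.8,  120.4,   55.3,   -4.1]), 3415.5)
blank [339 145]
(array([110., 142., 156.]), array([ 623.2, -339.6,  119.4,   55.1,   -7.3]), 4553.0)
(array([110., 142., 156.]), array([ 622.2, -339.6,  122.4,   55.9,   -7.3]), 4644.5)
(array([110., 142., 156.]), array([ 609.8, -316.2,  301.8,  214.1,  -78.4]), 11465.5)
```

View pics/w1.png

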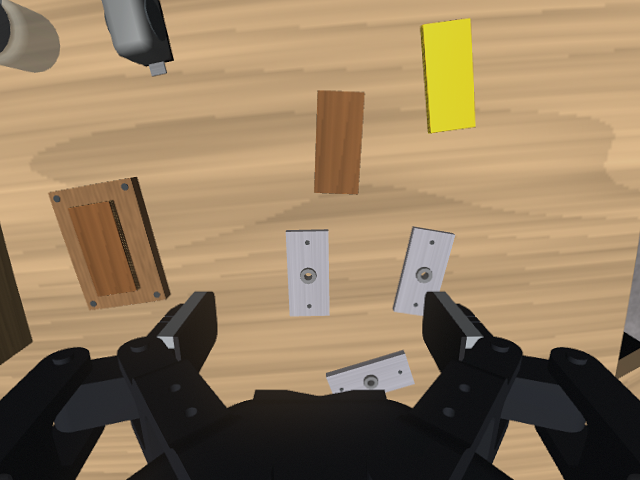

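The wrist view shows the blank at (340,143) and the jig at (307,273). Their measured sizes match 120x55, so I go for the blank.

```bash
python3 g.py .6225 -.3396 .06 -7.3 .6225 -.3396 .003 -7.3
```

```text
(0.6225, -0.3396, 0.06, -7.3) t [0.1311 0.0433 0.4811] w [ 0.0009 -0.      0.0182] rows>=5.0
(0.6225, -0.3396, 0.003, -7.3) t [0.1311 0.0431 0.5951] w [ 0.0009 -0.      0.0182] rows>=6.1
```

{"api": "servo_tool", "payload": {"steps": [{"tx": 0.131,"ty": 0.043,"tz": 0.1,"wx": 0.001,"wz": 0.018,"gripper": 1},{"tx": 0.131,"ty": 0.043,"tz": 0.2,"wx": 0.001,"wz": 0.018,"gripper": 1},{"tx": 0.131,"ty": 0.043,"tz": 0.3,"wx": 0.001,"wz": 0.018,"gripper": 1},{"tx": 0.131,"ty": 0.043,"tz": 0.4,"wx": 0.001,"wz": 0.018,"gripper": 1},{"tx": 0.131,"ty": 0.043,"tz": 0.48,"wx": 0.001,"wz": 0.018,"gripper": 1},{"tx": 0.131,"ty": 0.043,"tz": 0.53,"wx": 0.001,"wz": 0.018,"gripper": 1},{"tx": 0.131,"ty": 0.043,"tz": 0.56,"wx": 0.001,"wz": 0.018,"gripper": 1},{"tx": 0.131,"ty": 0.043,"tz": 0.58,"wx": 0.001,"wz": 0.018,"gripper": 1},{"tx": 0.131,"ty": 0.043,"tz": 0.595,"wx": 0.001,"wz": 0.018,"gripper": 1},{"tx": 0.131,"ty": 0.043,"tz": 0.595,"wx": 0.001,"wz": 0.018,"gripper": 1},{"tx": 0.131,"ty": 0.043,"tz": 0.595,"wx": 0.001,"wz": 0.018,"gripper": 1}]}}

```text
validation failed for argument at $.st...
```

```bash
python3 g.py .6225 -.3396 .002 -7.3
```

```text
(0.6225, -0.3396, 0.002, -7.3) t [0.1311 0.0431 0.5971] w [ 0.0009 -0.      0.0182] rows>=6.1
```

{"api": "servo_tool", "payload": {"steps": [{"tx": 0.131,"ty": 0.043,"tz": 0.1,"wx": 0.001,"wy": 0,"wz": 0.018,"gripper": 1},{"tx": 0.131,"ty": 0.043,"tz": 0.2,"wx": 0.001,"wy": 0,"wz": 0.018,"gripper": 1},{"tx": 0.131,"ty": 0.043,"tz": 0.3,"wx": 0.001,"wy": 0,"wz": 0.018,"gripper": 1},{"tx": 0.131,"ty": 0.043,"tz": 0.4,"wx": 0.001,"wy": 0,"wz": 0.018,"gripper": 1},{"tx": 0.131,"ty": 0.043,"tz": 0.48,"wx": 0.001,"wy": 0,"wz": 0.018,"gripper": 1},{"tx": 0.131,"ty": 0.043,"tz": 0.53,"wx": 0.001,"wy": 0,"wz": 0.018,"gripper": 1},{"tx": 0.131,"ty": 0.043,"tz": 0.56,"wx": 0.001,"wy": 0,"wz": 0.018,"gripper": 1},{"tx": 0.131,"ty": 0.043,"tz": 0.58,"wx": 0.001,"wy": 0,"wz": 0.018,"gripper": 1},{"tx": 0.131,"ty": 0.043,"tz": 0.595,"wx": 0.001,"wy": 0,"wz": 0.018,"gripper": 1},{"tx": 0.131,"ty": 0.043,"tz": 0.595,"wx": 0.001,"wy": 0,"wz": 0.018,"gripper": 1},{"tx": 0.131,"ty": 0.043,"tz": 0.595,"wx": 0.001,"wy": 0,"wz": 0.018,"gripper": 1}]}}

```text
clock: 2.55
ee_pos: [0.6251, -0.3393, 0.0057]
orientation: [179.9, -0.2, -7.2]
force: [-0.2, -0.1, -0.1]
gripper_width: 1.002
finger_force: 0.0
```

```bash
python3 g.py .6225 -.3396 .002 -7.3
```

```text
(0.6225, -0.3396, 0.002, -7.3) t [-0.0051  0.0013  0.0075] w [ 0.0007 -0.0017  0.0012] rows>=0.1
```

{"api": "servo_tool", "payload": {"newtons": 40, "steps": [{"tx": -0.003,"ty": 0,"tz": 0.007,"wx": 0.001,"wy": -0.001,"wz": 0,"gripper": 1},{"tx": -0.003,"ty": 0,"tz": 0.007,"wx": 0.001,"wy": -0.001,"wz": 0,"gripper": 1},{"tx": -0.003,"ty": 0,"tz": 0.007,"wx": 0.001,"wy": -0.001,"wz": 0,"gripper": -1},{"tx": -0.003,"ty": 0,"tz": 0.007,"wx": 0.001,"wy": -0.001,"wz": 0,"gripper": -1},{"tx": -0.003,"ty": 0,"tz": 0.007,"wx": 0.001,"wy": -0.001,"wz": 0,"gripper": -1},{"tx": -0.003,"ty": 0,"tz": 0.007,"wx": 0.001,"wy": -0.001,"wz": 0,"gripper": -1},{"tx": -0.003,"ty": 0,"tz": 0.007,"wx": 0.001,"wy": -0.001,"wz": 0,"gripper": -1},{"tx": -0.003,"ty": 0,"tz": 0.007,"wx": 0.001,"wy": -0.001,"wz": 0,"gripper": -1},{"tx": -0.003,"ty": 0,"tz": 0.007,"wx": 0.001,"wy": -0.001,"wz": 0,"gripper": -1}]}}

```text
clock: 3.45
ee_pos: [0.6227, -0.3384, 0.0005]
orientation: [-179.9, 0.0, -7.2]
force: [-0.4, -0.2, 5.6]
gripper_width: 0.627
finger_force: 43.2
```

```bash
python3 g.py .6225 -.3396 .002 -7.3 .54 -.16 .17 3.7
```

```text
(0.6225, -0.3396, 0.002, -7.3) t [-0.0001  0.0025 -0.003 ] w [-0.0008  0.0003  0.0012] rows>=0.0
(0.54, -0.16, 0.17, 3.7) t [-0.2088 -0.334  -0.3383] w [-0.0009  0.0002 -0.0905] rows>=5.2
```

{"api": "servo_tool", "payload": {"steps": [{"tx": 0,"ty": 0,"tz": -0.06,"wx": -0.001,"wy": 0,"wz": 0,"gripper": -1},{"tx": 0,"ty": 0,"tz": -0.14,"wx": -0.001,"wy": 0,"wz": 0,"gripper": -1},{"tx": -0.07,"ty": -0.08,"tz": -0.22,"wx": -0.001,"wy": 0,"wz": -0.03,"gripper": -1},{"tx": -0.14,"ty": -0.16,"tz": -0.3,"wx": -0.001,"wy": 0,"wz": -0.06,"gripper": -1},{"tx": -0.2,"ty": -0.24,"tz": -0.36,"wx": -0.001,"wy": 0,"wz": -0.09,"gripper": -1},{"tx": -0.209,"ty": -0.31,"tz": -0.4,"wx": -0.001,"wy": 0,"wz": -0.0905,"gripper": -1},{"tx": -0.209,"ty": -0.334,"tz": -0.42,"wx": -0.001,"wy": 0,"wz": -0.0905,"gripper": -1},{"tx": -0.209,"ty": -0.334,"tz": -0.42,"wx": -0.001,"wy": 0,"wz": -0.0905,"gripper": -1},{"tx": -0.209,"ty": -0.334,"tz": -0.42,"wx": -0.001,"wy": 0,"wz": -0.0905,"gripper": -1},{"tx": -0.209,"ty": -0.334,"tz": -0.42,"wx": -0.001,"wy": 0,"wz": -0.0905,"gripper": -1},{"tx": -0.209,"ty": -0.334,"tz": -0.42,"wx": -0.001,"wy": 0,"wz": -0.0905,"gripper": -1}]}}

```text
clock: 4.55
ee_pos: [0.5389, -0.1606, 0.2086]
orientation: [-179.9, 0.2, 3.6]
force: [-0.5, -0.4, -0.2]
gripper_width: 0.629
finger_force: 42.6
```

Run:
```python
from m import *
o,im,c=shot('wrist','w2'); print(o['clock'],o['ee_pos'],o['orientation'],o['gripper_width'])
for X,z in(((.52,-.033,.03),.03),((.52,.012,.018),.018)):
    p=proj(c,X)[0].round().astype(int); print(p)
    for tol in(12,16,20,24): print(rect(im,c,p,z,tol,200))
```

```text
4.55 [ 0.53891373 -0.16058193  0.20857674] [-179.9102967     0.22849065    3.62896785] 0.6289814186314597
[186 227]
(array([133., 145., 162.]), array([ 465.3, -163.5,  252.6,  132.6,    3.7]), 30152.5)
(array([133., 145., 162.]), array([ 465.7, -163.7,  253.4,  133.2,    3.6]), 30265.0)
(array([133., 145., 162.]), array([ 465.1, -163.7,  254.8,  133.4,    3.6]), 30414.5)
(array([133., 145., 162.]), array([ 465.5, -163.7,  255.6,  133.7,    3.6]), 30570.5)
[146 222]
(array([153., 140., 158.]), array([522.2, -31.9, 163.8, 110.9,   3.7]), 17432.0)
(array([153., 140., 158.]), array([522.2, -31.7, 164. , 111.4,   3.7]), 17482.5)
(array([153., 140., 158.]), array([ 459.5, -141.4,  263.8,  104.1,    3.5]), 21564.5)
(array([153., 140., 158.]), array([ 466.4, -134.3,  288.7,  111.5,    4.8]), 21666.5)
```

View pics/w2.png

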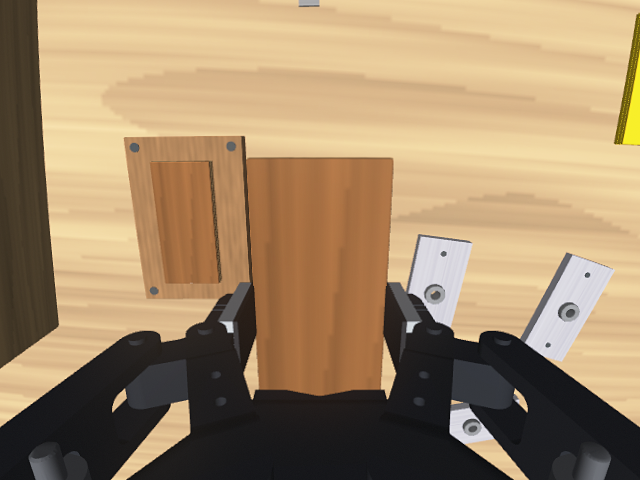

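The base is seen whole at (185,215) with the fixed plate at (185,222). The held blank's far edge is at row 158, columns 247 to 392. I measure both finely.

```bash
python3 - <<'E'
from m import *
o=robot.get_obs();c=cam('wrist',o);im=cv2.imread('pics/w2.png')[:,:,::-1]
for tol in(10,14,18,22):
  for s in((186,205),(180,240)):
    print(tol,rect(im[:305,:232].copy(),c,s,.030,tol,90)[1:])
R=Ro.from_euler('xyz',o['orientation'],degrees=True)
# held blank: far edge & side edges from gradient
g=cv2.cvtColor(im,cv2.COLOR_RGB2LAB).astype(float)
def edge_col(u): 
    col=g[130:190,u];d=np.abs(col[3:]-col[:-3]).sum(1);return 130+d.argmax()+1.5
def edge_row(v,a,b):
    r=g[v,a:b];d=np.abs(r[3:]-r[:-3]).sum(1);return a+d.argmax()+1.5
far=[(u,edge_col(u)) for u in range(265,380,12)]
L=[(edge_row(v,238,260),v) for v in range(165,270,10)];Rr=[(edge_row(v,375,400),v) for v in range(165,270,10)]
zt=o['ee_pos'][2]+.0115
for n,e in(('far',far),('L',L),('R',Rr)):
    q=R.inv().apply(onz(c,e,zt)-o['ee_pos'])*1000
    k=0 if n=='far' else 1
    p=np.polyfit(q[:,1-k],q[:,k],1);print(n,np.median(q[:,k]).round(1),'slope deg',np.degrees(np.arctan(p[0])).round(2))
E
python3 g.py .5217 -.032 .1 3.7 .5217 -.032 .033 3.7
```

```text
10 (array([522. , -31.6, 118.9,  54.5,   3.6]), 6216.5)
10 (array([522. , -31.6, 118.9,  54.5,   3.6]), 6628.0)
14 (array([527.3, -31.4, 153.3,  97.1,   3.4]), 14138.0)
14 (array([520. , -30.7, 144.6,  96.5,   2.3]), 9454.0)
18 (array([527.2, -32. , 153.5,  98.1,   3.6]), 14981.0)
18 (array([519. , -31.4, 145.8,  97. ,   3. ]), 13883.5)
22 (array([527.2, -31.9, 153.5,  98.3,   3.6]), 15034.5)
22 (array([518.7, -31.4, 146.5,  97. ,   3. ]), 13990.5)
far 61.9 slope deg -0.02
L -29.2 slope deg -0.02
R 26.2 slope deg 0.08
(0.5217, -0.032, 0.1, 3.7) t [-0.0174 -0.2586  0.2179] w [-0.0007  0.0018 -0.0006] rows>=3.4
(0.5217, -0.032, 0.033, 3.7) t [-0.0169 -0.2584  0.3519] w [-0.0007  0.0018 -0.0006] rows>=4.4
```

```bash
python3 g.py .5205 -.033 .1 3.6 .5205 -.033 .033 3.6
```

```text
(0.5205, -0.033, 0.1, 3.6) t [-0.0199 -0.2567  0.2179] w [-0.0007  0.0018  0.0002] rows>=3.4
(0.5205, -0.033, 0.033, 3.6) t [-0.0194 -0.2565  0.3519] w [-0.0007  0.0018  0.0002] rows>=4.4
```

{"api": "servo_tool", "payload": {"steps": [{"tx": -0.0197,"ty": -0.08,"tz": 0.05,"wx": 0,"wy": 0.002,"wz": 0,"gripper": -1},{"tx": -0.0197,"ty": -0.16,"tz": 0.11,"wx": 0,"wy": 0.002,"wz": 0,"gripper": -1},{"tx": -0.0197,"ty": -0.23,"tz": 0.18,"wx": 0,"wy": 0.002,"wz": 0,"gripper": -1},{"tx": -0.0197,"ty": -0.256,"tz": 0.24,"wx": 0,"wy": 0.002,"wz": 0,"gripper": -1},{"tx": -0.0195,"ty": -0.256,"tz": 0.29,"wx": 0,"wy": 0.002,"wz": 0,"gripper": -1},{"tx": -0.0195,"ty": -0.256,"tz": 0.32,"wx": 0,"wy": 0.002,"wz": 0,"gripper": -1},{"tx": -0.0195,"ty": -0.256,"tz": 0.34,"wx": 0,"wy": 0.002,"wz": 0,"gripper": -1},{"tx": -0.0195,"ty": -0.256,"tz": 0.347,"wx": 0,"wy": 0.002,"wz": 0,"gripper": -1},{"tx": -0.0195,"ty": -0.256,"tz": 0.347,"wx": 0,"wy": 0.002,"wz": 0,"gripper": -1},{"tx": -0.0195,"ty": -0.256,"tz": 0.347,"wx": 0,"wy": 0.002,"wz": 0,"gripper": -1}]}}

```text
clock: 5.6
ee_pos: [0.5225, -0.0333, 0.0381]
orientation: [180.0, -0.3, 3.7]
force: [0.3, 0.1, -0.1]
gripper_width: 0.629
finger_force: 42.6
```

```bash
python3 g.py .5205 -.033 .031 3.6
```

```text
(0.5205, -0.033, 0.031, 3.6) t [-0.0039 -0.0009  0.0141] w [ 0.0001 -0.0023  0.0005] rows>=0.1
```

{"api": "servo_tool", "payload": {"steps": [{"tx": -0.003,"ty": -0.001,"tz": 0.006,"wx": 0,"wy": -0.001,"wz": 0,"gripper": -1},{"tx": -0.003,"ty": -0.001,"tz": 0.01,"wx": 0,"wy": -0.001,"wz": 0,"gripper": -1},{"tx": -0.003,"ty": -0.001,"tz": 0.01,"wx": 0,"wy": -0.001,"wz": 0,"gripper": -1},{"tx": -0.003,"ty": -0.001,"tz": 0.01,"wx": 0,"wy": -0.001,"wz": 0,"gripper": -1},{"tx": -0.003,"ty": -0.001,"tz": 0.01,"wx": 0,"wy": -0.001,"wz": 0,"gripper": -1}]}}

```text
clock: 6.1
ee_pos: [0.52, -0.0323, 0.0321]
orientation: [-180.0, -0.1, 3.7]
force: [0.1, -0.2, -0.6]
gripper_width: 0.633
finger_force: 42.6
```

```bash
python3 g.py .5205 -.033 .031 3.6
```

```text
(0.5205, -0.033, 0.031, 3.6) t [0.0009 0.0014 0.0021] w [-0.0001 -0.0005  0.0009] rows>=0.0
```

Nearly down. I lower the last bit, release and rise.

{"api": "servo_tool", "payload": {"steps": [{"tx": 0.001,"ty": 0.001,"tz": 0.003,"wx": 0,"wy": 0,"wz": 0.001,"gripper": -1},{"tx": 0.001,"ty": 0.001,"tz": 0.003,"wx": 0,"wy": 0,"wz": 0.001,"gripper": -1},{"tx": 0.001,"ty": 0.001,"tz": 0.003,"wx": 0,"wy": 0,"wz": 0.001,"gripper": -1},{"tx": 0.001,"ty": 0.001,"tz": 0.003,"wx": 0,"wy": 0,"wz": 0.001,"gripper": 1},{"tx": 0.001,"ty": 0.001,"tz": 0.003,"wx": 0,"wy": 0,"wz": 0.001,"gripper": 1},{"tx": 0.001,"ty": 0.001,"tz": 0.003,"wx": 0,"wy": 0,"wz": 0.001,"gripper": 1},{"tx": 0.001,"ty": 0.001,"tz": 0.003,"wx": 0,"wy": 0,"wz": 0.001,"gripper": 1},{"tx": 0.001,"ty": 0.001,"tz": -0.05,"wx": 0,"wy": 0,"wz": 0.001,"gripper": 1},{"tx": 0.001,"ty": 0.001,"tz": -0.15,"wx": 0,"wy": 0,"wz": 0.001,"gripper": 1},{"tx": 0.001,"ty": 0.001,"tz": -0.25,"wx": 0,"wy": 0,"wz": 0.001,"gripper": 1},{"tx": 0.001,"ty": 0.001,"tz": -0.34,"wx": 0,"wy": 0,"wz": 0.001,"gripper": 1},{"tx": 0.001,"ty": 0.001,"tz": -0.34,"wx": 0,"wy": 0,"wz": 0.001,"gripper": 1},{"tx": 0.001,"ty": 0.001,"tz": -0.34,"wx": 0,"wy": 0,"wz": 0.001,"gripper": 1},{"tx": 0.001,"ty": 0.001,"tz": -0.34,"wx": 0,"wy": 0,"wz": 0.001,"gripper": 1}]}}

```text
clock: 7.5
ee_pos: [0.5194, -0.0327, 0.2006]
orientation: [-179.9, 0.1, 3.6]
force: [-0.8, 0.8, -0.7]
gripper_width: 1.005
finger_force: 0.0
```

Run:
```python
from m import *
o,im,c=shot('wrist','w3'); print(o['clock'],o['ee_pos'],o['orientation'],o['force'])
for X,z in(((.52,-.033,.042),.042),((.55,.009,.018),.018)):
    p=proj(c,X)[0].round().astype(int); print(p)
    for tol in(10,12,14,18): print(rect(im,c,p,z,tol,230)[1:])
```

```text
7.5 [ 0.51940639 -0.03267462  0.20056342] [-1.79943491e+02  7.81438270e-02  3.58394520e+00] [-0.77809641  0.76283091 -0.69287914]
[321 221]
(array([522. , -31.7, 118.8,  54.5,   3.5]), 7999.0)
(array([522. , -32.9, 118.8,  57. ,   3.6]), 8042.0)
(array([526.7, -31.1, 150.9, 101.9,   3.8]), 16944.5)
(array([526.8, -31.1, 150.9, 102.6,   3.6]), 19517.0)
[278 181]
(array([522.2, -31.4, 163.1, 111.8,   3.6]), 19663.0)
(array([522.2, -31.4, 163.1, 112. ,   3.6]), 19737.0)
(array([521.7, -31.5, 164.2, 112.3,   3.7]), 19823.5)
(array([520.1, -31.6, 167.5, 112.4,   3.7]), 19908.5)
```

View pics/w3.png

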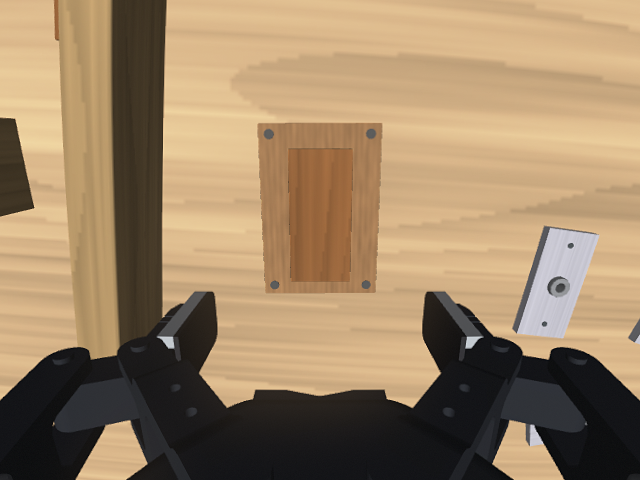

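The blank sits true on the fixed plate: same camera, 522.0/-31.7 against 522.0/-31.6, both at 3.5 to 3.6°. Now the jig.

```bash
python3 g.py .458 -.288 .1 -4 .458 -.288 .003 -4
```

```text
(0.458, -0.288, 0.1, -4.0) t [-0.1534  0.5024  0.1998] w [-0.0006  0.0012  0.0631] rows>=5.6
(0.458, -0.288, 0.003, -4.0) t [-0.1529  0.5026  0.3938] w [-0.0006  0.0012  0.0631] rows>=6.6
```

{"api": "servo_tool", "payload": {"steps": [{"tx": -0.03,"ty": 0.09,"tz": 0,"wx": 0,"wy": 0.001,"wz": 0.012,"gripper": 1},{"tx": -0.06,"ty": 0.18,"tz": 0.02,"wx": 0,"wy": 0.001,"wz": 0.024,"gripper": 1},{"tx": -0.09,"ty": 0.27,"tz": 0.05,"wx": 0,"wy": 0.001,"wz": 0.036,"gripper": 1},{"tx": -0.12,"ty": 0.36,"tz": 0.08,"wx": 0,"wy": 0.001,"wz": 0.048,"gripper": 1},{"tx": -0.14,"ty": 0.44,"tz": 0.12,"wx": 0,"wy": 0.001,"wz": 0.06,"gripper": 1},{"tx": -0.153,"ty": 0.49,"tz": 0.17,"wx": 0,"wy": 0.001,"wz": 0.063,"gripper": 1},{"tx": -0.153,"ty": 0.502,"tz": 0.23,"wx": 0,"wy": 0.001,"wz": 0.063,"gripper": 1},{"tx": -0.153,"ty": 0.502,"tz": 0.29,"wx": 0,"wy": 0.001,"wz": 0.063,"gripper": 1},{"tx": -0.153,"ty": 0.502,"tz": 0.34,"wx": 0,"wy": 0.001,"wz": 0.063,"gripper": 1},{"tx": -0.153,"ty": 0.502,"tz": 0.37,"wx": 0,"wy": 0.001,"wz": 0.063,"gripper": 1},{"tx": -0.153,"ty": 0.502,"tz": 0.385,"wx": 0,"wy": 0.001,"wz": 0.063,"gripper": 1},{"tx": -0.153,"ty": 0.502,"tz": 0.388,"wx": 0,"wy": 0.001,"wz": 0.063,"gripper": 1},{"tx": -0.153,"ty": 0.502,"tz": 0.388,"wx": 0,"wy": 0.001,"wz": 0.063,"gripper": 1},{"tx": -0.153,"ty": 0.502,"tz": 0.388,"wx": 0,"wy": 0.001,"wz": 0.063,"gripper": 1}]}}

```text
clock: 8.95
ee_pos: [0.4608, -0.2887, 0.0091]
orientation: [180.0, -0.3, -4.0]
force: [-0.8, 0.5, -0.1]
gripper_width: 0.993
finger_force: 0.0
```

```bash
python3 g.py .458 -.288 .002 -4
```

```text
(0.458, -0.288, 0.002, -4.0) t [-0.0057 -0.0011  0.0143] w [ 0.0004 -0.0023  0.0003] rows>=0.2
```

{"api": "servo_tool", "payload": {"newtons": 50, "steps": [{"tx": -0.003,"ty": -0.001,"tz": 0.01,"wx": 0,"wy": -0.001,"wz": 0,"gripper": 1},{"tx": -0.003,"ty": -0.001,"tz": 0.01,"wx": 0,"wy": -0.001,"wz": 0,"gripper": 1},{"tx": -0.003,"ty": -0.001,"tz": 0.01,"wx": 0,"wy": -0.001,"wz": 0,"gripper": 1},{"tx": -0.003,"ty": -0.001,"tz": 0.01,"wx": 0,"wy": -0.001,"wz": 0,"gripper": -1},{"tx": -0.003,"ty": -0.001,"tz": 0.01,"wx": 0,"wy": -0.001,"wz": 0,"gripper": -1},{"tx": -0.003,"ty": -0.001,"tz": 0.01,"wx": 0,"wy": -0.001,"wz": 0,"gripper": -1},{"tx": -0.003,"ty": -0.001,"tz": 0.01,"wx": 0,"wy": -0.001,"wz": 0,"gripper": -1},{"tx": -0.003,"ty": -0.001,"tz": 0.01,"wx": 0,"wy": -0.001,"wz": 0,"gripper": -1},{"tx": -0.003,"ty": -0.001,"tz": 0.01,"wx": 0,"wy": -0.001,"wz": 0,"gripper": -1}]}}

```text
clock: 9.85
ee_pos: [0.4586, -0.2878, 0.0035]
orientation: [-180.0, -0.1, -4.0]
force: [-2.3, -0.2, 4.5]
gripper_width: 0.612
finger_force: 51.4
```

```bash
python3 g.py .458 -.288 .002 -4 .54 -.15 .21 3.6
```

```text
(0.458, -0.288, 0.002, -4.0) t [-0.0011  0.0005  0.003 ] w [-0.0001 -0.0005  0.0002] rows>=0.0
(0.54, -0.15, 0.21, 3.6) t [ 0.1438 -0.2863 -0.4128] w [-0.     -0.0005 -0.0631] rows>=5.2
```

{"api": "servo_tool", "payload": {"steps": [{"tx": 0,"ty": 0,"tz": -0.06,"wx": 0,"wy": 0,"wz": 0,"gripper": -1},{"tx": 0,"ty": 0,"tz": -0.14,"wx": 0,"wy": 0,"wz": 0,"gripper": -1},{"tx": 0.04,"ty": -0.05,"tz": -0.22,"wx": 0,"wy": 0,"wz": -0.02,"gripper": -1},{"tx": 0.08,"ty": -0.12,"tz": -0.29,"wx": 0,"wy": 0,"wz": -0.04,"gripper": -1},{"tx": 0.12,"ty": -0.2,"tz": -0.35,"wx": 0,"wy": 0,"wz": -0.06,"gripper": -1},{"tx": 0.144,"ty": -0.26,"tz": -0.39,"wx": 0,"wy": 0,"wz": -0.063,"gripper": -1},{"tx": 0.144,"ty": -0.286,"tz": -0.413,"wx": 0,"wy": 0,"wz": -0.063,"gripper": -1},{"tx": 0.144,"ty": -0.286,"tz": -0.413,"wx": 0,"wy": 0,"wz": -0.063,"gripper": -1},{"tx": 0.144,"ty": -0.286,"tz": -0.413,"wx": 0,"wy": 0,"wz": -0.063,"gripper": -1},{"tx": 0.144,"ty": -0.286,"tz": -0.413,"wx": 0,"wy": 0,"wz": -0.063,"gripper": -1},{"tx": 0.144,"ty": -0.286,"tz": -0.413,"wx": 0,"wy": 0,"wz": -0.063,"gripper": -1}]}}

```text
clock: 10.95
ee_pos: [0.5388, -0.1508, 0.2078]
orientation: [-179.9, 0.1, 3.5]
force: [0.3, 0.6, -1.0]
gripper_width: 0.612
finger_force: 53.2
```

```bash
python3 - <<'E'
from m import *
o,im,c=shot('wrist','w4'); print(o['clock'],o['ee_pos'],o['orientation'],o['gripper_width'])
R=Ro.from_euler('xyz',o['orientation'],degrees=True)
g=cv2.cvtColor(im,cv2.COLOR_RGB2LAB).astype(float)
def edge_col(u): 
    col=g[120:200,u];d=np.abs(col[3:]-col[:-3]).sum(1);return 120+d.argmax()+1.5
def edge_row(v,a,b):
    r=g[v,a:b];d=np.abs(r[3:]-r[:-3]).sum(1);return a+d.argmax()+1.5
far=[(u,edge_col(u)) for u in range(275,370,12)]
L=[(edge_row(v,230,270),v) for v in range(190,270,10)];Rr=[(edge_row(v,370,410),v) for v in range(190,270,10)]
print(np.round(far[::3]),np.round(L[::3]),np.round(Rr[::3]))
zt=o['ee_pos'][2]+.0065
for n,e in(('far',far),('L',L),('R',Rr)):
    q=R.inv().apply(onz(c,e,zt)-o['ee_pos'])*1000
    k=0 if n=='far' else 1
    p=np.polyfit(q[:,1-k],q[:,k],1);print(n,np.median(q[:,k]).round(1),'slope deg',np.degrees(np.arctan(p[0])).round(2))
p=proj(c,[.52,-.033,.042])[0].round().astype(int)
for tol in (8,10,12): print(rect(im[:305,:232].copy(),c,p,.042,tol,90)[1:])
m=cv2.inRange(cv2.cvtColor(im,cv2.COLOR_RGB2GRAY)[:,:],0,110); 
roi=m[215:320,285:360].copy(); cs,_=cv2.findContours(roi,cv2.RETR_EXTERNAL,cv2.CHAIN_APPROX_NONE)
for q in cs:
    if cv2.contourArea(q)>40: (u,v),r=cv2.minEnclosingCircle(q);print('blob',u+285,v+215,r,(R.inv().apply(onz(c,(u+285,v+215),zt+.006)-o['ee_pos'])*1000).round(1))
E
python3 g.py .5205 -.033 .1 3.6 .5205 -.033 .0475 3.6
```

```text
10.95 [ 0.53875166 -0.15080796  0.20782694] [-1.79911948e+02  9.84822368e-02  3.47929378e+00] 0.6118794750606998
[[275. 160.]
 [311. 160.]
 [347. 160.]] [[250. 190.]
 [250. 220.]
 [252. 250.]] [[390. 190.]
 [388. 220.]
 [386. 250.]]
far 60.2 slope deg -1.87
L -28.4 slope deg 0.36
R 26.1 slope deg 0.42
(array([522.2, -31.9, 118.5,  54.1,   3.6]), 6880.5)
(array([522.3, -31.8, 118.9,  54.3,   3.5]), 7155.5)
(array([521.9, -31.7, 119.8,  54.7,   3.6]), 7209.5)
blob 319.5 308.5 12.747649192810059 [[  1.4  -0.9 -12.5]]
blob 319.4259262084961 304.7222213745117 25.783370971679688 [[  3.1  -1.  -12.5]]
(0.5205, -0.033, 0.1, 3.6) t [-0.0223 -0.2371  0.2166] w [-0.0006  0.0006 -0.001 ] rows>=3.2
(0.5205, -0.033, 0.0475, 3.6) t [-0.0222 -0.237   0.3216] w [-0.0006  0.0006 -0.001 ] rows>=4.0
```

View pics/w4.png

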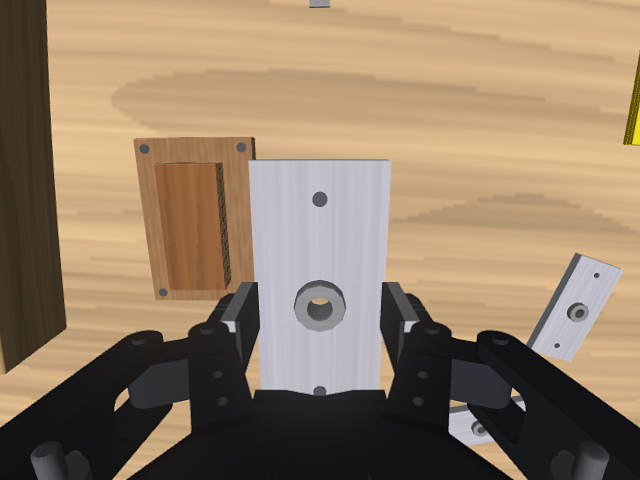

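The jig is held with its bush up at (320,305) and the far edge at row 160. It is rotated about 0.4° in the grip, so I correct the yaw and set it down.

```bash
python3 g.py  .5212 -.033 .0475 3.9
```

```text
(0.5212, -0.033, 0.0475, 3.9) t [-0.0208 -0.2369  0.3216] w [-0.0006  0.0006 -0.0035] rows>=4.0
```

{"api": "servo_tool", "payload": {"steps": [{"tx": -0.021,"ty": -0.07,"tz": 0.02,"wx": -0.001,"wy": 0,"wz": -0.003,"gripper": -1},{"tx": -0.021,"ty": -0.14,"tz": 0.07,"wx": -0.001,"wy": 0,"wz": -0.003,"gripper": -1},{"tx": -0.021,"ty": -0.21,"tz": 0.13,"wx": -0.001,"wy": 0,"wz": -0.003,"gripper": -1},{"tx": -0.021,"ty": -0.237,"tz": 0.19,"wx": -0.001,"wy": 0,"wz": -0.003,"gripper": -1},{"tx": -0.021,"ty": -0.237,"tz": 0.24,"wx": -0.001,"wy": 0,"wz": -0.003,"gripper": -1},{"tx": -0.021,"ty": -0.237,"tz": 0.28,"wx": -0.001,"wy": 0,"wz": -0.003,"gripper": -1},{"tx": -0.021,"ty": -0.237,"tz": 0.3,"wx": -0.001,"wy": 0,"wz": -0.003,"gripper": -1},{"tx": -0.021,"ty": -0.237,"tz": 0.31,"wx": -0.001,"wy": 0,"wz": -0.003,"gripper": -1},{"tx": -0.021,"ty": -0.237,"tz": 0.31,"wx": -0.001,"wy": 0,"wz": -0.003,"gripper": -1},{"tx": -0.021,"ty": -0.237,"tz": 0.31,"wx": -0.001,"wy": 0,"wz": -0.003,"gripper": -1},{"tx": -0.021,"ty": -0.237,"tz": 0.31,"wx": -0.001,"wy": 0,"wz": -0.003,"gripper": -1}]}}

```text
clock: 12.1
ee_pos: [0.5232, -0.0326, 0.0557]
orientation: [179.9, -0.2, 3.9]
force: [-0.3, 0.4, -1.7]
gripper_width: 0.616
finger_force: 53.3
```

```bash
python3 g.py .5212 -.033 .046 3.9
```

```text
(0.5212, -0.033, 0.046, 3.9) t [-0.004   0.0005  0.0194] w [ 0.001  -0.0014  0.0002] rows>=0.2
```

{"api": "servo_tool", "payload": {"steps": [{"tx": -0.003,"ty": 0,"tz": 0.008,"wx": 0.001,"wy": -0.001,"wz": 0,"gripper": -1},{"tx": -0.003,"ty": 0,"tz": 0.015,"wx": 0.001,"wy": -0.001,"wz": 0,"gripper": -1},{"tx": -0.003,"ty": 0,"tz": 0.015,"wx": 0.001,"wy": -0.001,"wz": 0,"gripper": -1},{"tx": -0.003,"ty": 0,"tz": 0.015,"wx": 0.001,"wy": -0.001,"wz": 0,"gripper": -1},{"tx": -0.003,"ty": 0,"tz": 0.015,"wx": 0.001,"wy": -0.001,"wz": 0,"gripper": -1}]}}

```text
clock: 12.6
ee_pos: [0.5207, -0.0323, 0.047]
orientation: [-180.0, 0.1, 3.9]
force: [-1.0, -0.3, -1.0]
gripper_width: 0.613
finger_force: 53.3
```

```bash
python3 g.py .5212 -.033 .046 3.9
```

```text
(0.5212, -0.033, 0.046, 3.9) t [0.0008 0.0014 0.0021] w [-0.0002  0.0006  0.0004] rows>=0.0
```

{"api": "servo_tool", "payload": {"steps": [{"tx": 0.001,"ty": 0.001,"tz": 0.003,"wx": 0,"wy": 0,"wz": 0,"gripper": -1},{"tx": 0.001,"ty": 0.001,"tz": 0.003,"wx": 0,"wy": 0,"wz": 0,"gripper": -1},{"tx": 0.001,"ty": 0.001,"tz": 0.003,"wx": 0,"wy": 0,"wz": 0,"gripper": -1},{"tx": 0.001,"ty": 0.001,"tz": 0.003,"wx": 0,"wy": 0,"wz": 0,"gripper": 1},{"tx": 0.001,"ty": 0.001,"tz": 0.003,"wx": 0,"wy": 0,"wz": 0,"gripper": 1},{"tx": 0.001,"ty": 0.001,"tz": 0.003,"wx": 0,"wy": 0,"wz": 0,"gripper": 1},{"tx": 0.001,"ty": 0.001,"tz": 0.003,"wx": 0,"wy": 0,"wz": 0,"gripper": 1},{"tx": 0.001,"ty": 0.001,"tz": -0.05,"wx": 0,"wy": 0,"wz": 0,"gripper": 1},{"tx": 0.001,"ty": 0.001,"tz": -0.15,"wx": 0,"wy": 0,"wz": 0,"gripper": 1},{"tx": 0.001,"ty": 0.001,"tz": -0.25,"wx": 0,"wy": 0,"wz": 0,"gripper": 1},{"tx": 0.001,"ty": 0.001,"tz": -0.31,"wx": 0,"wy": 0,"wz": 0,"gripper": 1},{"tx": 0.001,"ty": 0.001,"tz": -0.31,"wx": 0,"wy": 0,"wz": 0,"gripper": 1},{"tx": 0.001,"ty": 0.001,"tz": -0.31,"wx": 0,"wy": 0,"wz": 0,"gripper": 1},{"tx": 0.001,"ty": 0.001,"tz": -0.31,"wx": 0,"wy": 0,"wz": 0,"gripper": 1}]}}

```text
clock: 14.0
ee_pos: [0.5203, -0.0327, 0.2003]
orientation: [-179.9, 0.2, 3.9]
force: [-0.1, -0.0, -0.0]
gripper_width: 0.999
finger_force: 0.0
```

Run:
```python
from m import *
o,im,c=shot('wrist','w5'); print(o['clock'],o['ee_pos'],o['orientation'],o['force'])
for n,X,z in(('jig',(.55,-.045,.052),.052),('board',(.55,.009,.018),.018)):
    p=proj(c,X)[0].round().astype(int); print(n,p)
    for tol in(10,14,20): print(rect(im,c,p,z,tol,230))
p=proj(c,[.521,-.032,.058])[0];u,v=p.round().astype(int)
r=cv2.cvtColor(im,cv2.COLOR_RGB2GRAY)[v-28:v+28,u-28:u+28]
cc=cv2.HoughCircles(cv2.resize(r,None,fx=4,fy=4,interpolation=cv2.INTER_CUBIC),cv2.HOUGH_GRADIENT,1,20,param1=80,param2=20,minRadius=15,maxRadius=110)
if cc is not None:
    for q in cc[0][:5]:
        uv=q[:2]/4+[u-28,v-28]; print('circ',uv,q[2]/4,onz(c,uv,.058).round(4))
W=np.hstack([cv2.resize(im[100:320,220:420],(500,550)),cv2.resize(r[:,:,None].repeat(3,2),(300,550))])
cv2.imwrite('pics/w5c.png',W[:,:,::-1])
```

```text
14.0 [ 0.5203198  -0.03266031  0.20025835] [-179.92524322    0.23307163    3.93967155] [-0.09330786 -0.01087566 -0.03026024]
jig [338 190]
(array([197., 130., 124.]), array([521.8, -31.7, 118.9,  54.5,   3.9]), 8541.0)
(array([197., 130., 124.]), array([521.8, -31.8, 118.9,  54.7,   4. ]), 8583.0)
(array([197., 130., 124.]), array([521.8, -31.8, 118.9,  54.7,   4. ]), 8583.0)
board [278 181]
(array([138., 138., 153.]), array([522. , -31.5, 164.2, 111.8,   3.8]), 19800.0)
(array([138., 138., 153.]), array([522. , -31.5, 164.3, 112.3,   3.7]), 19931.0)
(array([138., 138., 153.]), array([494.8, -48.1, 356.6, 220.5, -86.1]), 26173.0)
circ [320.375 222.625] 12.975 [[ 0.5223 -0.032   0.058 ]]
circ [316.375 226.125] 7.875 [[ 0.519  -0.0289  0.058 ]]
circ [323.375 218.625] 8.025 [[ 0.5259 -0.0343  0.058 ]]
circ [316.625 218.625] 8.075 [[ 0.5255 -0.0287  0.058 ]]
circ [323.125 226.875] 7.6 [[ 0.5188 -0.0346  0.058 ]]
```

View pics/w5c.png

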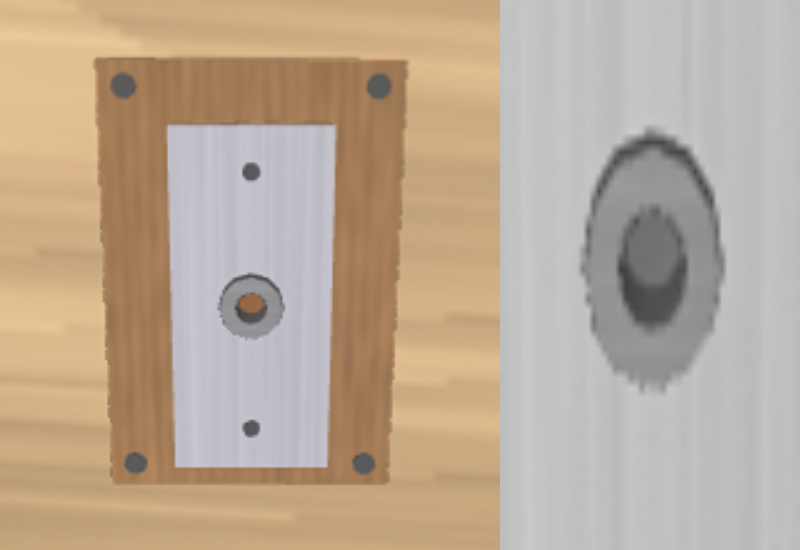

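The jig is square on the stack: 521.8/-31.75 and 3.9°, against the blank's 522.0/-31.7 and 3.6°. Bush up, centred at crop (251,305). Next is the drill.

Run:
```python
from m import *
from g import go
for n,seeds in(('top',[(150,221)]),('scene',[(488,242)])):
    im=cv2.imread(f'pics/{n}0.png')[:,:,::-1];c=cam(n)
    for s in seeds:
        for tol in(10,16,22): print(n,rect(im,c,s,.213,tol,30))
t=onz(cam('top'),(150,222),.213)[0];print(t)
go((t[0]-.02,t[1],.31,3.9),(t[0]-.02,t[1],.31,28))
```

```text
top (array([148., 128., 128.]), array([547. , 310.7,  33.3,  31.5, -44.7]), 140.0)
top (array([148., 128., 128.]), array([547.1, 310.8,  34.5,  33.6,   1.3]), 161.5)
top (array([148., 128., 128.]), array([548.1, 312. ,  36.9,  36. ,   1.3]), 186.5)
scene (array([105., 127., 128.]), array([546.6, 310.9,  35.5,  31.9,   2.2]), 142.5)
scene (array([105., 127., 128.]), array([548.2, 311. ,  37.5,  37.3,  77. ]), 170.5)
scene (array([105., 127., 128.]), array([550.2, 311.6,  46.9,  38.9,  37.1]), 213.0)
[0.54926852 0.30598073 0.213     ]
(np.float64(0.5292685230439061), np.float64(0.30598073408912396), 0.31, 3.9) t [ 0.0637 -0.6747 -0.2195] w [-0.0007  0.0022  0.0003] rows>=7.1
(np.float64(0.5292685230439061), np.float64(0.30598073408912396), 0.31, 28) t [ 0.0637 -0.6747 -0.2195] w [-0.0012  0.0021 -0.2005] rows>=7.1
```

```bash
python3 g.py .547 .311 .30 3.9
```

```text
(0.547, 0.311, 0.3, 3.9) t [ 0.0998 -0.6823 -0.1996] w [-0.0007  0.0022  0.0003] rows>=7.2
```

{"api": "servo_tool", "payload": {"steps": [{"tx": 0.0,"ty": -0.02,"tz": -0.08,"wx": -0.001,"wy": 0.002,"wz": 0,"gripper": 1},{"tx": 0.02,"ty": -0.09,"tz": -0.14,"wx": -0.001,"wy": 0.002,"wz": 0,"gripper": 1},{"tx": 0.04,"ty": -0.17,"tz": -0.18,"wx": -0.001,"wy": 0.002,"wz": 0,"gripper": 1},{"tx": 0.06,"ty": -0.26,"tz": -0.2,"wx": -0.001,"wy": 0.002,"wz": 0,"gripper": 1},{"tx": 0.08,"ty": -0.35,"tz": -0.2,"wx": -0.001,"wy": 0.002,"wz": 0,"gripper": 1},{"tx": 0.09,"ty": -0.44,"tz": -0.2,"wx": -0.001,"wy": 0.002,"wz": 0,"gripper": 1},{"tx": 0.1,"ty": -0.53,"tz": -0.2,"wx": -0.001,"wy": 0.002,"wz": 0,"gripper": 1},{"tx": 0.1,"ty": -0.61,"tz": -0.2,"wx": -0.001,"wy": 0.002,"wz": 0,"gripper": 1},{"tx": 0.1,"ty": -0.67,"tz": -0.2,"wx": -0.001,"wy": 0.002,"wz": 0,"gripper": 1},{"tx": 0.1,"ty": -0.682,"tz": -0.2,"wx": -0.001,"wy": 0.002,"wz": 0,"gripper": 1},{"tx": 0.1,"ty": -0.682,"tz": -0.2,"wx": -0.001,"wy": 0.002,"wz": 0,"gripper": 1},{"tx": 0.1,"ty": -0.682,"tz": -0.2,"wx": -0.001,"wy": 0.002,"wz": 0,"gripper": 1},{"tx": 0.1,"ty": -0.682,"tz": -0.2,"wx": -0.001,"wy": 0.002,"wz": 0,"gripper": 1},{"tx": 0.1,"ty": -0.682,"tz": -0.2,"wx": -0.001,"wy": 0.002,"wz": 0,"gripper": 1}]}}

```text
clock: 15.45
ee_pos: [0.5483, 0.3095, 0.3022]
orientation: [179.9, -0.2, 3.8]
force: [-0.4, 0.7, 0.1]
gripper_width: 0.999
finger_force: 0.0
```

```bash
python3 - <<'E'
from m import *
o,im,c=shot('wrist','w6'); print(o['clock'],o['ee_pos'],o['orientation'])
p=proj(c,[.547,.311,.213])[0].round().astype(int);print(p)
for tol in(12,20): print(rect(im,c,p,.213,tol,90))
E
python3 g.py .547 .311 .2 3.9 .547 .311 .155 3.9
```

```text
15.45 [0.54834537 0.3094646  0.30215699] [ 1.79898781e+02 -1.69596030e-01  3.84404517e+00]
[318 245]
(array([154., 127., 128.]), array([546.7, 312. ,  34.7,  34.6, -86.2]), 1902.5)
(array([154., 127., 128.]), array([547.1, 312.3,  35.4,  35.3, -86.2]), 1963.5)
(0.547, 0.311, 0.2, 3.9) t [-0.0032 -0.0033  0.2045] w [ 0.0008 -0.0015 -0.0004] rows>=2.0
(0.547, 0.311, 0.155, 3.9) t [-0.0035 -0.0034  0.2945] w [ 0.0008 -0.0015 -0.0004] rows>=2.9
```

View pics/w6.png

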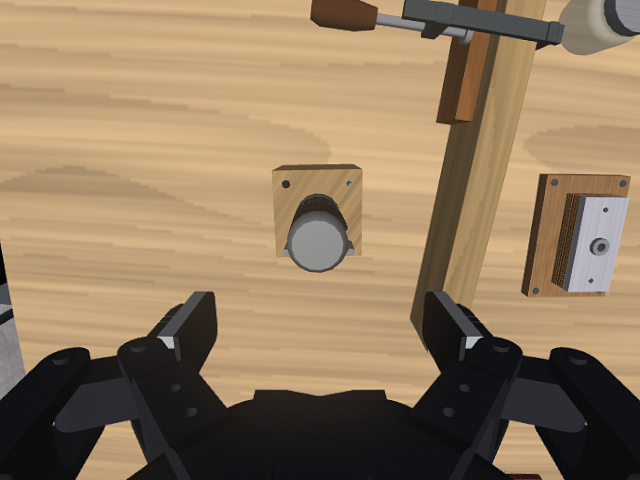

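The cap is at (318,242), about (0.5465, 0.311), and all three views agree. Fingers descend around it.

{"api": "servo_tool", "payload": {"newtons": 90, "steps": [{"tx": -0.003,"ty": -0.003,"tz": 0.05,"wx": 0.001,"wy": -0.001,"wz": 0,"gripper": 1},{"tx": -0.003,"ty": -0.003,"tz": 0.11,"wx": 0.001,"wy": -0.001,"wz": 0,"gripper": 1},{"tx": -0.003,"ty": -0.003,"tz": 0.17,"wx": 0.001,"wy": -0.001,"wz": 0,"gripper": 1},{"tx": -0.003,"ty": -0.003,"tz": 0.22,"wx": 0.001,"wy": -0.001,"wz": 0,"gripper": 1},{"tx": -0.003,"ty": -0.003,"tz": 0.26,"wx": 0.001,"wy": -0.001,"wz": 0,"gripper": 1},{"tx": -0.003,"ty": -0.003,"tz": 0.284,"wx": 0.001,"wy": -0.001,"wz": 0,"gripper": 1},{"tx": -0.003,"ty": -0.003,"tz": 0.292,"wx": 0.001,"wy": -0.001,"wz": 0,"gripper": 1},{"tx": -0.003,"ty": -0.003,"tz": 0.292,"wx": 0.001,"wy": -0.001,"wz": 0,"gripper": 1},{"tx": -0.003,"ty": -0.003,"tz": 0.292,"wx": 0.001,"wy": -0.001,"wz": 0,"gripper": 1},{"tx": -0.003,"ty": -0.003,"tz": 0.292,"wx": 0.001,"wy": -0.001,"wz": 0,"gripper": 1},{"tx": -0.003,"ty": -0.003,"tz": 0.292,"wx": 0.001,"wy": -0.001,"wz": 0,"gripper": 1}]}}

```text
clock: 16.6
ee_pos: [0.5474, 0.3122, 0.1572]
orientation: [-179.9, -0.1, 3.9]
force: [-0.1, 0.8, 0.4]
gripper_width: 1.001
finger_force: 0.0
```

```bash
python3 g.py .5465 .311 .155 3.9
```

```text
(0.5465, 0.311, 0.155, 3.9) t [-0.0019  0.0023  0.0045] w [-0.0005 -0.0012  0.0004] rows>=0.1
```

{"api": "servo_tool", "payload": {"newtons": 90, "steps": [{"tx": -0.002,"ty": 0.002,"tz": 0.003,"wx": 0,"wy": -0.001,"wz": 0,"gripper": 1},{"tx": -0.002,"ty": 0.002,"tz": 0.003,"wx": 0,"wy": -0.001,"wz": 0,"gripper": 1},{"tx": -0.002,"ty": 0.002,"tz": 0.003,"wx": 0,"wy": -0.001,"wz": 0,"gripper": 1},{"tx": -0.002,"ty": 0.002,"tz": 0.003,"wx": 0,"wy": -0.001,"wz": 0,"gripper": -1},{"tx": -0.002,"ty": 0.002,"tz": 0.003,"wx": 0,"wy": -0.001,"wz": 0,"gripper": -1},{"tx": -0.002,"ty": 0.002,"tz": 0.003,"wx": 0,"wy": -0.001,"wz": 0,"gripper": -1},{"tx": -0.002,"ty": 0.002,"tz": 0.003,"wx": 0,"wy": -0.001,"wz": 0,"gripper": -1},{"tx": -0.002,"ty": 0.002,"tz": 0.003,"wx": 0,"wy": -0.001,"wz": 0,"gripper": -1},{"tx": -0.002,"ty": 0.002,"tz": 0.003,"wx": 0,"wy": -0.001,"wz": 0,"gripper": -1},{"tx": -0.002,"ty": 0.002,"tz": 0.003,"wx": 0,"wy": -0.001,"wz": 0,"gripper": -1}]}}

```text
clock: 17.6
ee_pos: [0.5461, 0.3109, 0.155]
orientation: [-180.0, 0.0, 3.9]
force: [-0.5, -1.4, 3.9]
gripper_width: 0.494
finger_force: 81.8
```

```bash
python3 -c "
from h import *
o=robot.get_obs();print(o['ee_pos'],o['orientation'],o['force'],o['moment'])";python3 g.py .5465 .311 .155 3.9 .5465 .311 .33 3.9 .5205 -.033 .33 3.9
```

```text
[0.54610586 0.31093005 0.15498356] [-1.79964055e+02  3.82023786e-02  3.94899159e+00] [-0.46918075 -1.40225196  3.88879262] [-0.1155061   0.01037862  0.03762987]
(0.5465, 0.311, 0.155, 3.9) t [ 0.0008 -0.0001 -0.    ] w [-0.0003  0.0003  0.0004] rows>=0.0
(0.5465, 0.311, 0.33, 3.9) t [ 6.0e-04 -3.0e-04 -3.5e-01] w [-0.0003  0.0003  0.0004] rows>=3.5
(0.5205, -0.033, 0.33, 3.9) t [-0.0987  0.6825 -0.3504] w [-0.0003  0.0003  0.0004] rows>=7.7
```

{"api": "servo_tool", "payload": {"newtons": 100, "steps": [{"tx": 0.0,"ty": 0.0,"tz": -0.02,"wx": 0,"wy": 0,"wz": 0,"gripper": -1},{"tx": 0.0,"ty": 0.0,"tz": -0.05,"wx": 0,"wy": 0,"wz": 0,"gripper": -1},{"tx": 0.0,"ty": 0.0,"tz": -0.09,"wx": 0,"wy": 0,"wz": 0,"gripper": -1},{"tx": 0.0,"ty": 0.0,"tz": -0.13,"wx": 0,"wy": 0,"wz": 0,"gripper": -1},{"tx": 0.0,"ty": 0.0,"tz": -0.17,"wx": 0,"wy": 0,"wz": 0,"gripper": -1},{"tx": 0.0,"ty": 0.0,"tz": -0.21,"wx": 0,"wy": 0,"wz": 0,"gripper": -1},{"tx": 0.0,"ty": 0.0,"tz": -0.25,"wx": 0,"wy": 0,"wz": 0,"gripper": -1},{"tx": 0.0,"ty": 0.0,"tz": -0.29,"wx": 0,"wy": 0,"wz": 0,"gripper": -1},{"tx": 0.0,"ty": 0.0,"tz": -0.32,"wx": 0,"wy": 0,"wz": 0,"gripper": -1},{"tx": 0.0,"ty": 0.0,"tz": -0.34,"wx": 0,"wy": 0,"wz": 0,"gripper": -1},{"tx": 0.0,"ty": 0.0,"tz": -0.35,"wx": 0,"wy": 0,"wz": 0,"gripper": -1},{"tx": 0.0,"ty": 0.0,"tz": -0.35,"wx": 0,"wy": 0,"wz": 0,"gripper": -1}]}}

```text
clock: 18.8
ee_pos: [0.5462, 0.3108, 0.33]
orientation: [-180.0, 0.0, 3.9]
force: [0.1, 0.3, -5.2]
gripper_width: 0.492
finger_force: 92.8
```

```bash
python3 g.py .5205 -.033 .33 3.9;  python3 -c "
from h import *
o=robot.get_obs();print(o['ee_pos'],o['orientation'],o['force'],o['moment'])"
```

```text
(0.5205, -0.033, 0.33, 3.9) t [-9.860e-02  6.824e-01 -5.000e-04] w [-0.0003  0.0004  0.0003] rows>=6.9
[0.54623665 0.31080281 0.329979  ] [-1.79958525e+02  4.88028760e-02  3.93886005e+00] [ 0.11256528  0.31643883 -5.22879167] [ 0.04041178 -0.00048635 -0.01888248]
```

Held (about 5.2 N, matching the drill's weight). I carry it over the stud gently.

{"api": "servo_tool", "payload": {"steps": [{"tx": -0.003,"ty": 0.02,"tz": 0,"wx": 0,"wy": 0,"wz": 0,"gripper": -1},{"tx": -0.009,"ty": 0.06,"tz": 0,"wx": 0,"wy": 0,"wz": 0,"gripper": -1},{"tx": -0.016,"ty": 0.11,"tz": 0,"wx": 0,"wy": 0,"wz": 0,"gripper": -1},{"tx": -0.023,"ty": 0.16,"tz": 0,"wx": 0,"wy": 0,"wz": 0,"gripper": -1},{"tx": -0.03,"ty": 0.21,"tz": 0,"wx": 0,"wy": 0,"wz": 0,"gripper": -1},{"tx": -0.037,"ty": 0.26,"tz": 0,"wx": 0,"wy": 0,"wz": 0,"gripper": -1},{"tx": -0.045,"ty": 0.31,"tz": 0,"wx": 0,"wy": 0,"wz": 0,"gripper": -1},{"tx": -0.052,"ty": 0.36,"tz": 0,"wx": 0,"wy": 0,"wz": 0,"gripper": -1},{"tx": -0.06,"ty": 0.41,"tz": 0,"wx": 0,"wy": 0,"wz": 0,"gripper": -1},{"tx": -0.067,"ty": 0.46,"tz": 0,"wx": 0,"wy": 0,"wz": 0,"gripper": -1},{"tx": -0.074,"ty": 0.51,"tz": 0,"wx": 0,"wy": 0,"wz": 0,"gripper": -1},{"tx": -0.081,"ty": 0.56,"tz": 0,"wx": 0,"wy": 0,"wz": 0,"gripper": -1},{"tx": -0.088,"ty": 0.61,"tz": 0,"wx": 0,"wy": 0,"wz": 0,"gripper": -1},{"tx": -0.094,"ty": 0.65,"tz": 0,"wx": 0,"wy": 0,"wz": 0,"gripper": -1},{"tx": -0.098,"ty": 0.675,"tz": 0,"wx": 0,"wy": 0,"wz": 0,"gripper": -1},{"tx": -0.098,"ty": 0.682,"tz": 0,"wx": 0,"wy": 0,"wz": 0,"gripper": -1},{"tx": -0.098,"ty": 0.682,"tz": 0,"wx": 0,"wy": 0,"wz": 0,"gripper": -1},{"tx": -0.098,"ty": 0.682,"tz": 0.03,"wx": 0,"wy": 0,"wz": 0,"gripper": -1},{"tx": -0.098,"ty": 0.682,"tz": 0.06,"wx": 0,"wy": 0,"wz": 0,"gripper": -1},{"tx": -0.098,"ty": 0.682,"tz": 0.08,"wx": 0,"wy": 0,"wz": 0,"gripper": -1}]}}

```text
clock: 20.8
ee_pos: [0.5196, -0.0318, 0.2865]
orientation: [-179.9, 0.3, 4.0]
force: [-0.5, 0.3, -5.6]
gripper_width: 0.493
finger_force: 93.1
```

```bash
python3 g.py .5205 -.033 .24 3.9
```

```text
(0.5205, -0.033, 0.24, 3.9) t [0.002  0.0027 0.0931] w [-0.0008  0.0022  0.0009] rows>=0.9
```

{"api": "servo_tool", "payload": {"steps": [{"tx": 0.001,"ty": 0.001,"tz": 0.03,"wx": 0,"wy": 0.001,"wz": 0,"gripper": -1},{"tx": 0.001,"ty": 0.001,"tz": 0.06,"wx": 0,"wy": 0.001,"wz": 0,"gripper": -1},{"tx": 0.001,"ty": 0.001,"tz": 0.08,"wx": 0,"wy": 0.001,"wz": 0,"gripper": -1},{"tx": 0.001,"ty": 0.001,"tz": 0.09,"wx": 0,"wy": 0.001,"wz": 0,"gripper": -1},{"tx": 0.001,"ty": 0.001,"tz": 0.09,"wx": 0,"wy": 0.001,"wz": 0,"gripper": -1},{"tx": 0.001,"ty": 0.001,"tz": 0.09,"wx": 0,"wy": 0.001,"wz": 0,"gripper": -1},{"tx": 0.001,"ty": 0.001,"tz": 0.09,"wx": 0,"wy": 0.001,"wz": 0,"gripper": -1},{"tx": 0.001,"ty": 0.001,"tz": 0.09,"wx": 0,"wy": 0.001,"wz": 0,"gripper": -1}]}}

```text
clock: 21.6
ee_pos: [0.5216, -0.0333, 0.2453]
orientation: [-180.0, -0.1, 3.9]
force: [0.3, -0.2, -4.6]
gripper_width: 0.499
finger_force: 93.1
```

Run:
```python
from h import *
from g import go
o,w,cw=shot('wrist','w7');_,s,cs=shot('scene','s7')
print(o['clock'],o['ee_pos'],o['orientation'],o['force'])
print('bush proj wrist',proj(cw,[.5215,-.0318,.058]),'tip',proj(cw,[.5205,-.033,o['ee_pos'][2]-.147]))
p=proj(cs,[.5205,-.033,.12])[0].round().astype(int);u,v=p;print('scene crop origin',u-40,v-50,'bush',proj(cs,[.5205,-.033,.058]),'tip',proj(cs,[.5205,-.033,o['ee_pos'][2]-.147]))
a=cv2.resize(s[v-50:v+50,u-40:u+40],(400,500),interpolation=cv2.INTER_CUBIC)
b=cv2.resize(w[120:370,220:420],(400,500),interpolation=cv2.INTER_CUBIC)
cv2.imwrite('pics/c7.png',np.hstack([a,b])[:,:,::-1])
go((.5205,-.033,.24,3.9))
```

```text
21.6 [ 0.52156095 -0.03334227  0.24531917] [-1.79994253e+02 -1.26591838e-01  3.93782635e+00] [ 0.31272219 -0.15191637 -4.6034345 ]
bush proj wrist [[319.05076114 215.33495972]] tip [[320.27814092 225.89496841]]
scene crop origin 299 176 bush [[338.0329196  239.84959851]] tip [[338.77035712 230.88076245]]
(0.5205, -0.033, 0.24, 3.9) t [-0.0017 -0.0007  0.0101] w [-0.0001 -0.0008  0.0003] rows>=0.1
```

View pics/c7.png

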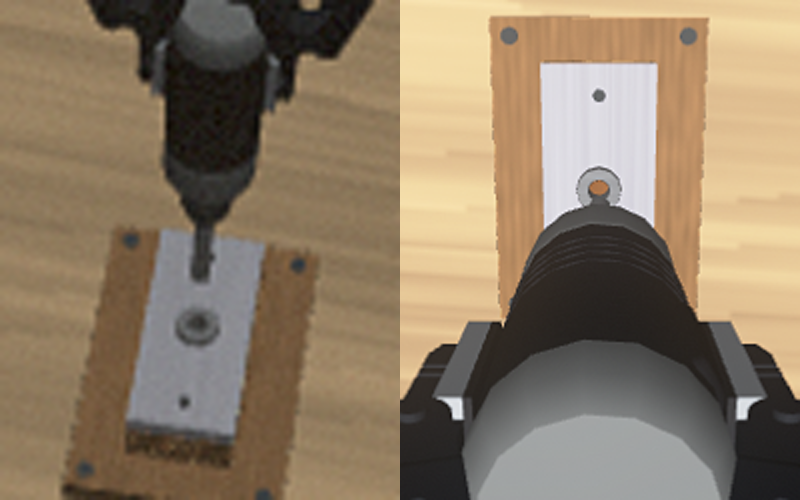

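The bit hangs over the bush: in the left (scene) crop the tip is at (200,278) above the rim at (197,324), and in the right (wrist) crop both are on column 599. The drill is upright, so I descend to the final height and check numerically.

{"api": "servo_tool", "payload": {"steps": [{"tx": -0.001,"ty": 0,"tz": 0.015,"wx": 0,"wy": -0.001,"wz": 0,"gripper": -1},{"tx": -0.001,"ty": 0,"tz": 0.03,"wx": 0,"wy": -0.001,"wz": 0,"gripper": -1},{"tx": -0.001,"ty": 0,"tz": 0.04,"wx": 0,"wy": -0.001,"wz": 0,"gripper": -1},{"tx": -0.001,"ty": 0,"tz": 0.044,"wx": 0,"wy": -0.001,"wz": 0,"gripper": -1},{"tx": -0.001,"ty": 0,"tz": 0.044,"wx": 0,"wy": -0.001,"wz": 0,"gripper": -1},{"tx": -0.001,"ty": 0,"tz": 0.044,"wx": 0,"wy": -0.001,"wz": 0,"gripper": -1},{"tx": -0.001,"ty": 0,"tz": 0.044,"wx": 0,"wy": -0.001,"wz": 0,"gripper": -1},{"tx": -0.001,"ty": 0,"tz": 0.044,"wx": 0,"wy": -0.001,"wz": 0,"gripper": -1}]}}

```text
clock: 22.5
ee_pos: [0.5208, -0.0333, 0.2228]
orientation: [-180.0, 0.0, 3.9]
force: [0.0, -1.0, -4.3]
gripper_width: 0.493
finger_force: 93.1
```

Run:
```python
from h import *
from g import go
o,w,cw=shot('wrist','w8');_,s,cs=shot('scene','s8')
print(o['clock'],o['ee_pos'],o['orientation'],o['force'])
zt=o['ee_pos'][2]-.147;B=np.array([.522,-.0318,.058])
print('wrist bush',proj(cw,B).round(1),'ideal tip ctr',proj(cw,[.522,-.0318,zt]).round(1),'front edge',proj(cw,[.5265,-.0318,zt]).round(1))
u,v=proj(cw,B)[0].round().astype(int)
print('wrist gray origin',u-16,v-16);print(cv2.cvtColor(w,cv2.COLOR_RGB2GRAY)[v-16:v+12:1,u-16:u+17])
u,v=proj(cs,[.5205,-.033,.058])[0].round().astype(int)
print('scene bush',proj(cs,[.5205,-.033,.058]).round(1),'tip',proj(cs,[.5205,-.033,zt]).round(1),'origin',u-9,v-16)
print(cv2.cvtColor(s,cv2.COLOR_RGB2GRAY)[v-16:v+9,u-9:u+10])
go((.5207,-.033,.2155,3.9))
```

```text
22.5 [ 0.52083145 -0.03329718  0.2228399 ] [-1.79981911e+02  4.01114639e-02  3.94188775e+00] [ 0.02070802 -1.0017889  -4.34591344]
wrist bush [[319.2 218.4]] ideal tip ctr [[319.1 222.8]] front edge [[319.5 217.6]]
wrist gray origin 303 202
[[224 225 223 221 221 224 221 220 219 217 217 220 224 224 223 223 221 222
  222 222 222 220 215 222 221 219 217 218 218 221 220 220 219]
 [224 225 223 221 221 224 222 219 219 217 217 221 224 224 223 223 221 222
  222 222 222 220 215 221 222 219 217 218 219 221 220 219 219]
 [224 225 222 221 221 224 221 219 219 217 217 221 224 225 225 225 223 223
  224 223 222 220 216 221 222 219 218 218 219 220 220 220 219]
 [224 225 223 221 221 224 221 219 219 217 218 223 227 229 231 232 231 231
  230 227 225 222 216 222 221 219 217 217 218 220 219 220 219]
 [224 225 223 221 221 224 221 220 219 219 223 228 232 183 145 108  85 111
  124 180 226 228 220 224 221 219 217 218 218 220 220 220 219]
 [224 225 222 221 221 224 221 220 222 220 151 152  83  84  89 107 143 119
   87  79  82 120 183 229 224 220 218 218 218 220 219 219 218]
 [224 225 222 221 221 224 223 224 222
[... 4461 characters left out ...]
1  81 108  94 142 137 139 140
  138]
 [136 138 138 136 143  78  88 104 101  83  87 110  97  80 141 142 140 139
  141]
 [138 138 137 139 141 108  58  84  93 102 101  89  86 124 144 140 144 137
  137]
 [138 138 137 133 138 140 109  69  79  80  71  77 110 143 142 138 138 142
  139]
 [141 141 136 138 135 136 139 125 128 114 110 131 140 140 139 140 141 142
  139]
 [135 139 138 139 137 139 140 139 142 144 140 138 138 144 142 140 140 142
  140]
 [140 136 137 136 133 137 136 141 142 139 139 139 144 140 140 143 141 141
  139]
 [142 137 135 141 135 138 139 138 140 142 136 135 135 139 140 141 144 142
  140]]
(0.5207, -0.033, 0.2155, 3.9) t [-0.0001 -0.0006  0.0145] w [-0.0002  0.0004  0.0003] rows>=0.1
```

Column alignment is within half a pixel in both views (bit 319, bush 319.2), and the along-view error is about 0.4 mm. The gap is 17.8 mm, so I lower about 7.5 mm.

{"api": "servo_tool", "payload": {"steps": [{"tx": 0.001,"ty": 0,"tz": 0.006,"wx": 0,"wy": 0,"wz": 0,"gripper": -1},{"tx": 0.001,"ty": 0,"tz": 0.01,"wx": 0,"wy": 0,"wz": 0,"gripper": -1},{"tx": 0.001,"ty": 0,"tz": 0.01,"wx": 0,"wy": 0,"wz": 0,"gripper": -1},{"tx": 0.001,"ty": 0,"tz": 0.01,"wx": 0,"wy": 0,"wz": 0,"gripper": -1},{"tx": 0.001,"ty": 0,"tz": 0.01,"wx": 0,"wy": 0,"wz": 0,"gripper": -1},{"tx": 0.001,"ty": 0,"tz": 0.01,"wx": 0,"wy": 0,"wz": 0,"gripper": -1},{"tx": 0.001,"ty": 0,"tz": 0.01,"wx": 0,"wy": 0,"wz": 0,"gripper": -1},{"tx": 0.001,"ty": 0,"tz": 0.01,"wx": 0,"wy": 0,"wz": 0,"gripper": -1}]}}

```text
clock: 23.4
ee_pos: [0.5212, -0.0332, 0.2175]
orientation: [-180.0, 0.1, 3.9]
force: [-0.1, 0.6, -4.6]
gripper_width: 0.493
finger_force: 93.1
```

```bash
python3 g.py .5208 -.0333 .2155 3.9
```

```text
(0.5208, -0.0333, 0.2155, 3.9) t [-0.0007  0.0001  0.0041] w [-0.0002  0.0006  0.0003] rows>=0.0
```

{"api": "servo_tool", "payload": {"steps": [{"tx": 0,"ty": 0,"tz": 0.004,"wx": 0,"wy": 0.0005,"wz": 0,"gripper": -1},{"tx": 0,"ty": 0,"tz": 0.004,"wx": 0,"wy": 0.0005,"wz": 0,"gripper": -1},{"tx": 0,"ty": 0,"tz": 0.004,"wx": 0,"wy": 0.0005,"wz": 0,"gripper": -1},{"tx": 0,"ty": 0,"tz": 0.004,"wx": 0,"wy": 0.0005,"wz": 0,"gripper": -1},{"tx": 0,"ty": 0,"tz": 0.004,"wx": 0,"wy": 0.0005,"wz": 0,"gripper": -1},{"tx": 0,"ty": 0,"tz": 0.004,"wx": 0,"wy": 0.0005,"wz": 0,"gripper": -1},{"tx": 0,"ty": 0,"tz": 0.004,"wx": 0,"wy": 0.0005,"wz": 0,"gripper": -1},{"tx": 0,"ty": 0,"tz": 0.004,"wx": 0,"wy": 0.0005,"wz": 0,"gripper": -1}]}}

```text
clock: 24.2
ee_pos: [0.5211, -0.0332, 0.2155]
orientation: [-180.0, 0.0, 3.9]
force: [-0.3, 0.9, -3.6]
gripper_width: 0.492
finger_force: 93.1
```

Run:
```python
from h import *
o,w,cw=shot('wrist','w9');_,s,cs=shot('scene','s9');_,t,_=shot('top','t9')
print(o['clock'],o['ee_pos'],o['orientation'],o['force'],o['moment'])
zt=o['ee_pos'][2]-.147;B=np.array([.522,-.0318,.058])
print('wrist bush',proj(cw,B).round(1),'front edge',proj(cw,[.5265,-.0318,zt]).round(1))
u,v=proj(cw,B)[0].round().astype(int)
print(u-8,v-9);print(cv2.cvtColor(w,cv2.COLOR_RGB2GRAY)[v-9:v+6,u-8:u+9])
u,v=proj(cs,[.5205,-.033,.058])[0].round().astype(int)
print('scene tip',proj(cs,[.5205,-.033,zt]).round(1),u-6,v-9);print(cv2.cvtColor(s,cv2.COLOR_RGB2GRAY)[v-9:v+7,u-6:u+7])
# drill axis from scene body edges: rear cap centre vs tip
# bystanders unmoved?
t0=cv2.imread('pics/top0.png')[:,:,::-1]
for n,(a,b,c,d) in dict(stud=(130,215,300,245),clamp=(150,155,175,250),jar=(130,262,168,292),tape=(135,320,172,342),other=(310,395,350,450)).items():
    print(n,np.abs(t[a:c,b:d].astype(int)-t0[a:c,b:d]).mean().round(1))
```

```text
24.2 [ 0.52113645 -0.03321718  0.2155096 ] [-1.79972450e+02  1.12860764e-02  3.94206047e+00] [-0.30885715  0.87829127 -3.59748935] [ 0.01956777 -0.00665759  0.04018427]
wrist bush [[319.3 220.6]] front edge [[319.6 218. ]]
311 212
[[ 97 160 180 177 175 175 174 175 175 175 175 175 174 174 176 175 129]
 [159 180 179 178 177 177 178 178 178 178 177 177 176 177 176 178 175]
 [176 175 174 173 174 173 175 176 175 175 174 173 172 171 172 172 174]
 [171 170 170 170 172 171 135 147  89 123 142 159 170 169 168 167 167]
 [172 171 171 173 153  93 128 129 130 130 131 132 144 171 169 167 167]
 [168 168 169 151  93 127 129 130 132 132 133 133 135 146 168 165 165]
 [168 169 168 111 128 130 131 120 111 112 123 137 133 100 150 169 167]
 [169 171 170  81 131 129  99  90  90  88  86  88 123 125 147 171 168]
 [171 173 153  65 105  91  92  92  92  90  87  84  80  95 114 172 170]
 [174 174 136  66  88  93  94  94  93  91  89  86  80  77 121 178 173]
 [178 178 145  71  79  78  77  77  82  80  78  81  77  79 141 180 177]
 [116  70  75  78  79  78  78  78  78  78  78  77  76  74  72  69  70]
 [ 76  77  79  79
[... 458 characters left out ...]
36 135 138 143  54  51  57  77 141 136 139 139]
 [135 134 133 134 139  51  57  56  93 141 138 139 139]
 [140 134 137 137 113  51  53  53  91 133 138 141 143]
 [134 138 138 117 106  64  61  63  94 116 130 141 140]
 [137 138 121 104  98  84  56  74  97 106 111 141 137]
 [138 141  96 105  82  53  53  52  77 106 116 141 140]
 [138 139  89 102  87  69  58  60  84 105  95 140 142]
 [133 139  85  87 107 100  87  86 104  99  81 143 140]
 [136 138 108  60  87  94 100 102  88  84 124 143 139]
 [136 138 142 111  72  76  80  68  79 111 139 141 141]
 [140 138 138 141 124 128 112 112 132 141 142 140 143]
 [138 133 139 138 141 144 143 140 140 142 142 141 141]]
stud 11.0
clamp 1.7
jar 4.0
tape 1.7
other 1.5
```

The tip's front edge is at the ideal row (218), on the same column as the bush (319.4 against 319.3), about 10 mm above it. The clamp, tape and other parts look unchanged; the larger picture differences at the stud (11) and jar (4) are most likely the arm in view. I hand in.

```bash
python3 -c "
from plant import robot
print(robot.close_job())"
```

```text
the job is handed in; nothing more can be done
None
```

The job is handed in: the cheek plate and jig are stacked square on the fixed plate (the jig is turned about 0.3°), and the drill is still held upright with its point centred on the bush to within about 1 mm and roughly 10 mm above it.

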